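Make up two bench kits in their trays

TASK

Make up the two kits from the stock that stands on the white bench pad (not from the things at the back): in the blue tray, the pink bottle in the small bay and the yellow tube rack in the long bay, in line with it; in the yellow tray, the amber bottle in the small bay and the small beaker in the long bay. Set each thing down gently, upright and flat on the floor of its bay, let go of it, and leave the large white bottle and the timer where they are.

Things in the scene. Friction and masses are not known exactly. Their poses are not given: they have to be found in the camera images.
- pink_bottle_centre (a point): small clear reagent bottle with pink contents, red-banded label and blue cap, on the white bench pad (not the similar one far back by the wall), 56 mm diameter, 105 mm tall with its cap, about 0.14 kg, standing loose on the bench; straight body, best gripped at its centre height or a little lower. The point is its centre, half-way up (52 mm above its foot); z is up
- amber_bottle_centre (a point): small brown (amber) reagent bottle with blue cap, same shape as the pink one (it stands on the white bench pad; similar bottles far back by the wall are not part of this): 56 mm diameter, 105 mm tall with its cap, about 0.14 kg, standing loose on the bench; best gripped at its centre height or a little lower. The point is its centre, half-way up (52 mm above its foot); z is up
- beaker_centre (a point): small whitish plastic beaker, 57 mm diameter, 78 mm tall, about 0.06 kg, solid to the touch (nothing goes into it), standing upright on the bench. The point is its centre, 39 mm above its foot; z is up
- rack_centre (a point): yellow wire-grid rack holding two blue-capped tubes, 52 (its x) x 86 (its y, the line through the two tubes) x 122 mm tall to the caps, about 0.18 kg; the grid itself is 90 mm high and the tubes cannot come out. The point is its centre, 61 mm above its foot. Grip it across its 52 mm width (x) in the upper part of the grid, about 14 mm above this point, so that the caps (61 mm above the point) clear the gripper's body
- blue_tray: fixed open tray of blue plastic, outside 88 (x) x 204 (y) x 28 mm high, walls, divider and floor 4 mm thick. Origin: centre of its underside, on the bench; z up, y along its length. Small bay: 80 x 82 mm inside, centred at tray (0, +0.059) m. Long bay: 80 (x) x 112 (y) mm, centred at tray (0, -0.042) m. Its y axis points within 0.25 rad of straight toward the robot (-x)
- yellow_tray: fixed open tray of yellow plastic, outside 88 (x) x 204 (y) x 28 mm high, walls, divider and floor 4 mm thick. Origin: centre of its underside, on the bench; z up, y along its length. Small bay: 80 x 82 mm inside, centred at tray (0, +0.059) m. Long bay: 80 (x) x 112 (y) mm, centred at tray (0, -0.042) m. Its y axis points within 0.25 rad of straight away from the robot (+x)
- white_bottle_centre (a point): large white reagent bottle with blue cap and green-banded label, 68 mm diameter, 138 mm tall, loose among the stock; not wanted, to be left where it stands. The point is its centre, 69 mm above its foot. It is the tallest of the stock: carry things only as high as clears it, for a wall shelf overhangs the back of the bench (beyond x = 0.62 m, less than 0.6 m up)
- timer_centre (a point): white square digital bench timer lying flat, about 80 x 80 x 21 mm, loose among the stock; not wanted, to be left where it lies. The point is its centre, 10 mm above the bench

How it is judged:
By the outcome, as a careful person would: the job done as asked, in the order asked, and still so for the second after the job is handed in, with the robot touching nothing.
It also fails if it takes over 106 s, if anything falls off the work surface, if the arm or the gripper's body presses on something with over 40 N, if the wrist force passes 120 N, or if a joint passes its speed limit or range.

ROBOT

A 6-joint arm with a two-finger parallel gripper is mounted at the origin on a cart in front of the work surface, level with it; the furniture and walls round the work are solid. World frame = base frame: x ahead of the robot, y to its left, z up, the work surface at z = 0. Lengths are in m, angles in rad, forces in N, time in s.
With the tool pointing down it reaches from about 0.35 to 0.975 m from the base axis. Payload 7.1 kg.
Tool frame: the origin (TCP) lies midway between the tips of the shut fingers; the grasp point (between the pads) lies 19 mm behind it (env.grip_point_offset is the distance from the TCP to the grasp point, in m); z points along the fingers, y is the line along which they close (so a half turn about z gives the same grasp; the last joint's range is limited). The gripper opens to 88 mm and grips with 3 to 60 N. Pads are 20 mm wide; open, the fingers measure 115 mm over their backs; the gripper's body (75 mm by 178 mm) begins 61 mm behind the grasp point.
Start: joints at [1.301, 0.423, 1.63, -0, 1.089, -0.019], TCP at [0.155, 0.605, 0.223] pointing down, gripper open.
Joint ranges: [-3, 3], [-0.9, 2.11], [0.09, 2.58], [-1.31, 4.45], [0.11, 2.69], [-2.54, 2.54]. Speed limits (rad/s): [2.39, 2.39, 3.01, 3.14, 3.14, 3.14].

INTERFACE

Orientations are given as a 3x3 rotation matrix whose columns are the frame's x, y, z axes.
In Python, from cell import env gives the robot as it stands.
- The arm moves only by the shell command python3 -m handwheel 'ROWS' [FORCE]. ROWS is JSON, a list of rows, each a list of 5 numbers: the closure, from -1 (fully open) to 1 (shut), then the shift along the world's x, y, z in units of 40 mm (1.0 is 40 mm), then the turn about the world's z in units of 5 degrees (1.0 is 5 degrees). In form: [[fingers, dx, dy, dz, turn], ...]. A call has 1 to 12 rows; each row shifts and turns the commanded pose from where the row before left it; what a row does not reach is not made up. A row lasts 1/12 s, in which the tool goes at most 41.7 mm and 7.16 degrees, less where a joint would pass 70% of its speed; a pose out of reach is approached as far as the arm can. A call is refused whole if a number of a shift passes 1 or a number of a turn 1, either way. A call with a gripper value outside its range is refused whole. The fingers move at their own pace and stop on an object; FORCE is the grip in N (left out, the last holds). Time passes only in rows, so rows that do not move let the fingers close. It gives the time, the measured TCP pose, the force, the opening and the grip force at its end, in the units of the state.
- env.state(): the state, without advancing time (a new reading comes with each control period).
- env.camera(name): name is "side" or "top" or "wrist"; returns the picture (480x640x3 uint8, blue, green, red); there is no depth.
- env.get_calibration(name): a dict with "fx", "fy", "cx", "cy" (pixels), "rvec" (rotation vector, rad) and "tvec" (3), from world to camera coordinates, as OpenCV has them; the wrist camera has in their place "hand_eye" (4x4, takes a point from camera to tool coordinates, whose origin is the TCP and whose axes are the flange's). Camera axes: x right, y down, z forward; pixel columns grow to the right and rows downward; lengths in m; the calibration is good to about 2 mm. A picture is of the moment at which its call begins: read the wrist's pose just before it. get_calibration takes no time and is no camera call.
- env.sign_off(): hands the job in; it is judged then, once.
The state is a dict: "time_s": time; "joint_pos": joint angles; "qvel": joint speeds; "effort": joint torques, N m; "eef_pos": TCP position; "tcp_rot": TCP orientation; "ft_force": force on the tool from outside, world axes, zero at the start; "moment": the same for the moment, N m; "grip_width": finger opening in m; "finger_force": force on a finger pad.
Only numpy, scipy, OpenCV 4.12 (cv2) and the standard library are available. Lean on these libraries where they do the work, as an engineer would, in place of code of your own. Each camera call takes 0.05 s, during which the arm holds its last target. There are 200 camera calls.

## Working session

There is one attempt and no reset: what is moved stays moved. The work goes in short steps, Python scripts to look and compute and a shell command to move; the robot and the scene stay as the last step left them, time stands still between calls to the robot, and variables do not carry over. Pictures are saved under pics/ and viewed, at most 14 in all, crops included, and the job is handed in when it is done.

```bash
mkdir -p pics; ls; python3 - <<'E'
from cell import env
import cv2
for n in("top","side"):
    cv2.imwrite(f"pics/{n}0.png",env.camera(n)); c=env.get_calibration(n); print(n,c)
s=env.state(); print(s["time_s"],s["eef_pos"],s["tcp_rot"],s["grip_width"]); print(env.get_calibration("wrist"),env.grip_point_offset)
E
```

```text
pics
top {'fx': 532.2420067118044, 'fy': 532.2420067118044, 'cx': 322.66552016092527, 'cy': 243.2375043082587, 'rvec': array([ 2.09631586, -2.11669416,  0.23937382]), 'tvec': array([-0.0389423 ,  0.51461286,  1.08110091])}
side {'fx': 604.9330864087067, 'fy': 604.9330864087067, 'cx': 314.9374784742315, 'cy': 238.43373490525727, 'rvec': array([ 1.94592049, -0.21054858,  0.13155804]), 'tvec': array([-0.50384437,  0.08790762,  1.3611785 ])}
0.1 [0.15495758 0.60497977 0.22200113] [[-9.68711640e-01  2.48188718e-01 -3.45479782e-04]
 [ 2.48188958e-01  9.68710770e-01 -1.29848691e-03]
 [ 1.24001838e-05 -1.34360365e-03 -9.99999097e-01]] 0.08764422011457088
{'fx': 386.6570402413247, 'fy': 386.6570402413247, 'cx': 326.7604382172665, 'cy': 240.51194460933388, 'hand_eye': array([[-1.38233853e-04, -9.53538638e-01, -3.01270721e-01,
         8.21734487e-02],
       [ 9.99999957e-01, -2.09865875e-04,  2.05401222e-04,
        -7.35602768e-04],
       [-2.59084445e-04, -3.01270680e-01,  9.53538626e-01,
        -1.61807556e-01],
       [ 0.00000000e+00,  0.00000000e+00,  0.00000000e+00,
         1.00000000e+00]])} 0.0187
```

View pics/top0.png

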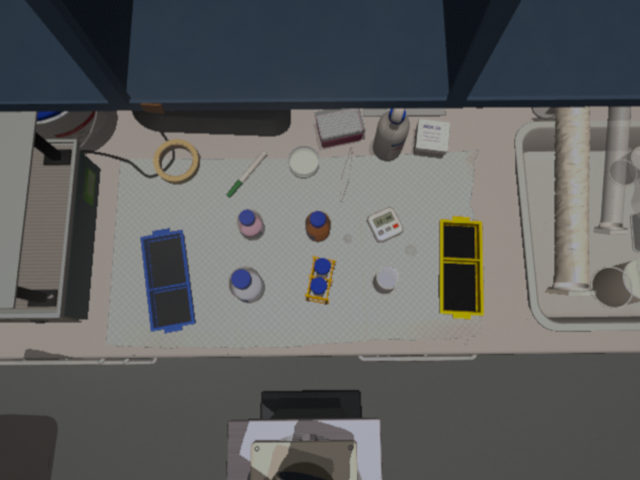

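View pics/side0.png

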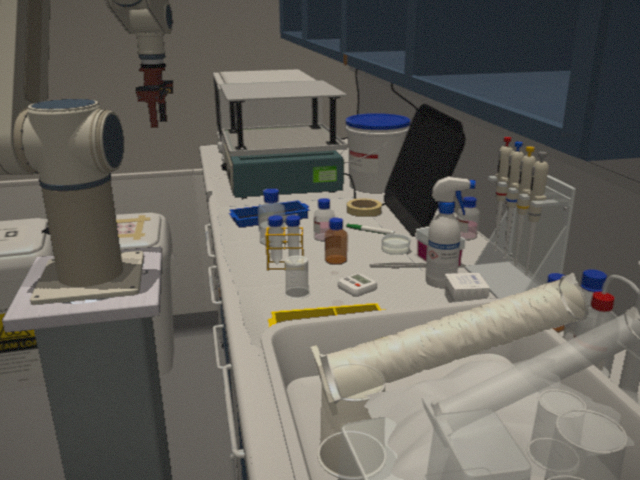

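The top view shows the pink cap near (247,217), amber cap (318,218), white bottle cap (242,279), rack caps (323,266) and (318,287), beaker (387,278), timer (385,225), blue tray centred near (167,280) and yellow tray near (461,267). I'll refine these by colour.

```bash
cat > h.py <<'E'
from cell import env
import cv2, numpy as np
def ray(name,uv,z):
    c=env.get_calibration(name); K=np.array([[c["fx"],0,c["cx"]],[0,c["fy"],c["cy"]],[0,0,1]])
    R=cv2.Rodrigues(c["rvec"])[0]; o=-R.T@c["tvec"]; d=R.T@np.linalg.inv(K)@[uv[0],uv[1],1]
    return (o+d*(z-o[2])/d[2])
def proj(name,p):
    c=env.get_calibration(name); K=np.array([[c["fx"],0,c["cx"]],[0,c["fy"],c["cy"]],[0,0,1]])
    return cv2.projectPoints(np.float64([p]),c["rvec"],c["tvec"],K,None)[0].ravel()
def wray(s,uv,z):
    c=env.get_calibration("wrist"); H=c["hand_eye"]; R=s["tcp_rot"]
    d=R@H[:3,:3]@np.array([(uv[0]-c["cx"])/c["fx"],(uv[1]-c["cy"])/c["fy"],1]); o=np.array(s["eef_pos"])+R@H[:3,3]
    return o+d*(z-o[2])/d[2]
def wproj(s,p):
    c=env.get_calibration("wrist"); H=c["hand_eye"]; R=s["tcp_rot"]
    q=H[:3,:3].T@(R.T@(np.array(p)-s["eef_pos"])-H[:3,3]); return [c["fx"]*q[0]/q[2]+c["cx"],c["fy"]*q[1]/q[2]+c["cy"]]
def blobs(img,lo,hi,box,amin):
    x0,y0,x1,y1=box; m=cv2.inRange(cv2.cvtColor(img,cv2.COLOR_BGR2HSV),lo,hi)
    k=np.zeros_like(m); k[y0:y1,x0:x1]=m[y0:y1,x0:x1]
    return [(c,cv2.minAreaRect(c)) for c in cv2.findContours(k,cv2.RETR_EXTERNAL,cv2.CHAIN_APPROX_NONE)[0] if cv2.contourArea(c)>=amin]
E
python3 - <<'E'
from h import *
im=cv2.imread("pics/top0.png")
print(proj("top",[0.155,0.605,.22]))
for c,r in blobs(im,(105,120,60),(130,255,255),(215,200,350,300),25):
    print("cap",np.round(r[0],1),np.round(r[1],1),[np.round(ray("top",r[0],z)[:2],3) for z in(.105,.122,.138)])
for n,lo,hi,box in(("blue",(105,120,50),(130,255,255),(130,220,205,340)),("yel",(22,150,80),(35,255,255),(430,210,495,325)),("rack",(15,120,80),(35,255,255),(295,245,345,310))):
    for c,r in blobs(im,lo,hi,box,30):
        p=np.array([ray("top",q,.028 if n!="rack" else .09)[:2] for q in cv2.boxPoints(r)])
        e=[p[1]-p[0],p[2]-p[1]]; l=max(e,key=np.linalg.norm)
        print(n,np.round(r[0],1),"ctr",p.mean(0).round(4),"sz",[np.linalg.norm(v).round(3) for v in e],"ang",np.degrees(np.arctan2(l[1],l[0])).round(1))
for uv,z in(((387,277),.078),((385,225),.021)): print(ray("top",uv,z).round(3))
cv2.imwrite("pics/crop0.png",cv2.resize(im[200:335,135:495],(800,300),interpolation=cv2.INTER_CUBIC))
E
```

```text
[-59.87065083 433.45151897]
cap [318.5 285. ] [16. 15.] [array([ 0.417, -0.034]), array([ 0.415, -0.034]), array([ 0.413, -0.034])]
cap [241.  278.5] [17. 18.] [array([0.432, 0.122]), array([0.429, 0.119]), array([0.427, 0.117])]
cap [322.  265.5] [15. 14.] [array([ 0.457, -0.042]), array([ 0.454, -0.042]), array([ 0.451, -0.042])]
cap [317.5 218.5] [14.1 14.1] [array([ 0.556, -0.033]), array([ 0.551, -0.034]), array([ 0.547, -0.034])]
cap [246.5 216.5] [13. 13.] [array([0.562, 0.113]), array([0.557, 0.111]), array([0.552, 0.109])]
blue [166.7 280.4] ctr [0.444  0.2938] sz [np.float64(0.096), np.float64(0.224)] ang -170.1
yel [461.5 267. ] ctr [ 0.4674 -0.3458] sz [np.float64(0.096), np.float64(0.226)] ang 175.6
rack [320.1 279.5] ctr [ 0.4313 -0.0378] sz [np.float64(0.091), np.float64(0.049)] ang -11.4
[ 0.437 -0.176  0.078]
[ 0.563 -0.183  0.021]
```

View pics/crop0.png

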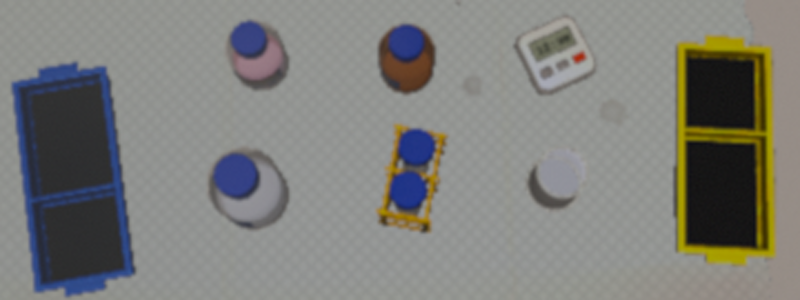

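The crop confirms the layout: blue tray's small bay faces the robot, yellow's faces away. I'll refine the tray poses by dropping their end tabs, and check the clearance to the shaker on the left.

```bash
python3 - <<'E'
from h import *
im=cv2.imread("pics/top0.png")
for n,lo,hi,box in(("blue",(105,120,50),(130,255,255),(130,220,205,340)),("yel",(22,150,80),(35,255,255),(430,210,495,325))):
    c,r=max(blobs(im,lo,hi,box,30),key=lambda t:cv2.contourArea(t[0]))
    W=np.float32([ray("top",q,.028)[:2]*2000 for q in c[:,0]]); off=W.min(0)-20
    m=np.zeros((600,600),np.uint8); cv2.fillPoly(m,[np.int32(W-off)],255)
    m=cv2.morphologyEx(m,cv2.MORPH_OPEN,cv2.getStructuringElement(cv2.MORPH_ELLIPSE,(150,150)))
    d=cv2.findContours(m,cv2.RETR_EXTERNAL,cv2.CHAIN_APPROX_NONE)[0][0]; r=cv2.minAreaRect(d)
    p=(cv2.boxPoints(r)+off)/2000; e=[p[1]-p[0],p[2]-p[1]]; l=max(e,key=np.linalg.norm); u=l/np.linalg.norm(l)
    if (u[0]>0)==(n=="blue"): u=-u
    k=p.mean(0); print(n,k.round(4),[np.linalg.norm(v).round(3) for v in e],"yaxis",u.round(3),np.degrees(np.arctan2(u[1],u[0])).round(1),"small",(k+.059*u).round(4),"long",(k-.042*u).round(4))
for uv in((98,155),(98,250),(82,250),(75,318),(62,318)): print(uv,[ray("top",uv,z)[:2].round(3) for z in(0,.1,.2,.3)])
for p in ([.4,.4,0],[.4,.4,.1],[.4,.4,.2],[.65,.4,.1]): print(p,proj("side",p).round(),proj("top",p).round())
E
```

```text
blue [0.4442 0.2929] [np.float32(0.091), np.float32(0.218)] yaxis [-0.985 -0.173] -170.1 small [0.386  0.2827] long [0.4855 0.3002]
yel [ 0.4666 -0.3451] [np.float32(0.219), np.float32(0.093)] yaxis [ 0.998 -0.059] -3.4 small [ 0.5255 -0.3485] long [ 0.4246 -0.3426]
(98, 155) [array([0.743, 0.478]), array([0.702, 0.434]), array([0.661, 0.389]), array([0.62 , 0.345])]
(98, 250) [array([0.516, 0.459]), array([0.495, 0.416]), array([0.473, 0.374]), array([0.452, 0.331])]
(82, 250) [array([0.517, 0.495]), array([0.495, 0.449]), array([0.473, 0.404]), array([0.452, 0.358])]
(75, 318) [array([0.365, 0.496]), array([0.357, 0.451]), array([0.348, 0.405]), array([0.339, 0.359])]
(62, 318) [array([0.366, 0.525]), array([0.357, 0.477]), array([0.348, 0.428]), array([0.34, 0.38])]
[0.4, 0.4, 0] [249. 207.] [121. 302.]
[0.4, 0.4, 0.1] [247. 175.] [102. 296.]
[0.4, 0.4, 0.2] [246. 141.] [ 80. 289.]
[0.65, 0.4, 0.1] [331. 170.] [112. 178.]
```

```bash
python3 -m handwheel '[[-1,0.4,-0.8,0,0.4],[-1,0.4,-0.8,0,0.4],[-1,0.4,-0.8,0,0.4],[-1,0.4,-0.8,0,0.4],[-1,0.4,-0.8,0,0.4],[-1,0.4,-0.8,0,0.4],[-1,0.4,-0.8,0,0.4],[-1,0.4,-0.8,0,0.4],[-1,0.4,-0.8,0,0.4],[-1,0.4,-0.8,0,0.4],[-1,0.4,-0.8,0,0.4],[-1,0.4,-0.8,0,0.4]]' 20
python3 -m handwheel '[[-1,0.6,-0.33,0,0],[-1,0.6,-0.33,0,0],[-1,0.6,-0.33,0,0],[-1,0.6,-0.33,0,0],[-1,0.6,-0.33,0,0],[-1,0.5,-0.33,0,0],[-1,0,0,0,0],[-1,0,0,0,0]]'
python3 - <<'E'
from h import *
s=env.state(); im=env.camera("wrist"); cv2.imwrite("pics/w1.png",im)
print(s["eef_pos"].round(4) if hasattr(s["eef_pos"],"round") else s["eef_pos"],s["tcp_rot"].round(3),s["ft_force"])
print([np.round(wproj(s,p)) for p in([.557,.112,.105],[.551,-.034,.105],[.428,.118,.138],[.386,.283,.028])])
E
```

```text
time_s: 1.1
eef_pos: [0.3473, 0.2198, 0.2226]
tcp_rot: [[-0.986, -0.169, -0.0], [-0.169, 0.986, -0.0], [0.0, -0.0, -1.0]]
ft_force: [0.9, -0.3, 0.3]
grip_width: 0.0878
finger_force: 0.0
time_s: 1.77
eef_pos: [0.4873, 0.1416, 0.2222]
tcp_rot: [[-0.986, -0.165, -0.001], [-0.165, 0.986, -0.0], [0.001, 0.0, -1.0]]
ft_force: [0.3, -0.2, -0.0]
grip_width: 0.0876
finger_force: 0.0
[0.4873 0.1416 0.2222] [[-0.986 -0.165 -0.001]
 [-0.165  0.986 -0.   ]
 [ 0.001  0.    -1.   ]] [ 0.25839135 -0.15724133 -0.0355717 ]
[array([277., 310.]), array([ 92., 275.]), array([307., 153.]), array([505., 126.])]
```

View pics/w1.png

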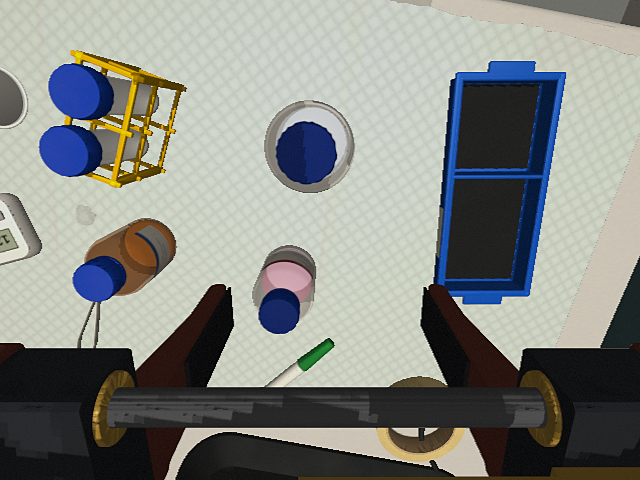

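The wrist view shows the pink cap at (279,311), amber cap (99,279), white cap (306,153), rack caps (81,91) and (70,150). The blue tray rim corners are at (457,73), (565,73), (528,296) and (436,293).

```bash
python3 - <<'E'
from h import *
s=env.state()
p=np.array([wray(s,q,.028)[:2] for q in((457,73),(565,73),(528,296),(436,293))]); k=p.mean(0)
print(p.round(3),k.round(4),[np.linalg.norm(p[i]-p[i-1]).round(3) for i in range(4)])
u=p[0]+p[1]-p[2]-p[3]; u/=np.linalg.norm(u); print("u",u.round(3),"small",(k+.059*u).round(4),"long",(k-.042*u).round(4))
for n,q,z in(("pink",(279,311),.105),("amber",(99,279),.105),("c1",(81,91),.122),("c2",(70,150),.122),("white",(306,153),.138)): print(n,wray(s,q,z).round(4))
E
```

```text
[[0.35  0.23 ]
 [0.335 0.321]
 [0.54  0.356]
 [0.552 0.264]] [0.4444 0.2928] [np.float64(0.205), np.float64(0.092), np.float64(0.208), np.float64(0.093)]
u [-0.986 -0.167] small [0.3862 0.283 ] long [0.4858 0.2999]
pink [0.5568 0.114  0.105 ]
amber [ 0.5525 -0.0282  0.105 ]
c1 [ 0.4146 -0.029   0.122 ]
c2 [ 0.453  -0.0369  0.122 ]
white [0.4275 0.1179 0.138 ]
```

```bash
python3 -m handwheel '[[-1,0.58,-0.24,0,0],[-1,0.58,-0.24,0,0],[-1,0.58,-0.24,0,0],[-1,0,0,-0.8,0],[-1,0,0,-0.8,0],[-1,0,0,-0.8,0],[-1,0,0,-0.8,0],[-1,0,0,-0.8,0],[-1,0,0,-0.5,0],[-1,0,0,-0.23,0],[-1,0,0,0,0],[-1,0,0,0,0]]' 20
python3 -m handwheel '[[1,0,0,0,0],[1,0,0,0,0],[1,0,0,0,0],[1,0,0,0,0],[1,0,0,0,0],[1,0,0,0,0],[1,0,0,0,0],[1,0,0,0,0]]' 20
```

```text
time_s: 2.82
eef_pos: [0.5564, 0.114, 0.0339]
tcp_rot: [[-0.986, -0.168, -0.0], [-0.168, 0.986, -0.0], [0.0, 0.0, -1.0]]
ft_force: [0.7, -0.7, 0.2]
grip_width: 0.0877
finger_force: 0.0
time_s: 3.48
eef_pos: [0.557, 0.1134, 0.034]
tcp_rot: [[-0.986, -0.167, 0.001], [-0.167, 0.986, 0.0], [-0.001, -0.0, -1.0]]
ft_force: [-1.3, -0.7, 5.6]
grip_width: 0.0548
finger_force: 20.0
```

```bash
python3 -m handwheel '[[1,0,0,0.25,0],[1,0,0,0.7,0],[1,0,0,0.9,0],[1,0,0,0.9,0],[1,0,0,0.8,0],[1,0,0,0.2,0],[1,-0.2,0.2,0,0],[1,-0.5,0.5,0,0],[1,-0.5,0.5,0,0],[1,-0.5,0.5,0,0],[1,-0.5,0.5,0,0],[1,-0.5,0.5,0,0]]'
python3 -m handwheel '[[1,-0.5,0.5,0,0],[1,-0.5,0.5,0,0],[1,-0.4,0.4,0,0],[1,-0.17,0.14,0,0],[1,0,0,-0.5,0],[1,0,0,-0.9,0],[1,0,0,-0.9,0],[1,0,0,-0.6,0],[1,0,0,0,0],[1,0,0,0,0]]'
```

```text
time_s: 4.48
eef_pos: [0.4455, 0.2217, 0.1813]
tcp_rot: [[-0.986, -0.167, -0.004], [-0.167, 0.986, -0.002], [0.004, -0.001, -1.0]]
ft_force: [-0.2, -0.2, -1.3]
grip_width: 0.055
finger_force: 20.0
time_s: 5.32
eef_pos: [0.3842, 0.2818, 0.0658]
tcp_rot: [[-0.986, -0.167, -0.004], [-0.167, 0.986, -0.003], [0.005, -0.002, -1.0]]
ft_force: [0.4, 0.5, -1.7]
grip_width: 0.0547
finger_force: 20.0
```

```bash
python3 -m handwheel '[[1,0.04,0.03,0,0],[1,0,0,-0.2,0],[1,0,0,-0.2,0],[1,0,0,-0.15,0],[1,0,0,-0.06,0],[1,0,0,-0.04,0],[1,0,0,-0.02,0],[1,0,0,0,0],[1,0,0,0,0]]'
```

```text
time_s: 6.07
eef_pos: [0.3875, 0.2843, 0.0408]
tcp_rot: [[-0.986, -0.167, 0.0], [-0.167, 0.986, 0.0], [-0.0, 0.0, -1.0]]
ft_force: [1.2, 0.4, -1.7]
grip_width: 0.0546
finger_force: 20.0
```

```bash
python3 -m handwheel '[[1,0,0,-0.03,0],[1,0,0,-0.02,0],[1,0,0,-0.02,0],[1,0,0,0,0],[1,0,0,0,0]]'
```

```text
time_s: 6.48
eef_pos: [0.3876, 0.2843, 0.0381]
tcp_rot: [[-0.986, -0.167, 0.0], [-0.167, 0.986, 0.0], [-0.0, 0.0, -1.0]]
ft_force: [-1.0, 0.5, 1.2]
grip_width: 0.0549
finger_force: 20.0
```

```bash
python3 -m handwheel '[[0.2,0,0,0,0],[-0.4,0,0,0,0],[-1,0,0,0,0],[-1,0,0,0,0],[-1,0,0,0,0],[-1,0,0,0,0],[-1,0,0,0.4,0],[-1,0,0,0.8,0],[-1,0,0,0.9,0],[-1,0,0,0.9,0],[-1,0,0,0.9,0],[-1,0,0,0.3,0]]'
python3 -m handwheel '[[-1,0,-0.5,0,0],[-1,0,-0.8,0,-0.5],[-1,0,-0.8,0,-0.5],[-1,0,-0.8,0,-0.5],[-1,0,-0.8,0,-0.5],[-1,0,-0.8,0,-0.5],[-1,0,-0.8,0,-0.5],[-1,0,-0.8,0,-0.5],[-1,0,-0.8,0,-0.5],[-1,0,-0.6,0,-0.24],[-1,0,0,0,0],[-1,0,0,0,0]]'
python3 - <<'E'
from h import *
s=env.state(); im=env.camera("wrist"); cv2.imwrite("pics/w2.png",im)
print([np.round(wproj(s,p)) for p in([.4146,-.03,.122],[.453,-.037,.122],[.386,.283,.109])])
E
```

```text
time_s: 7.48
eef_pos: [0.3893, 0.2856, 0.2107]
tcp_rot: [[-0.986, -0.167, 0.006], [-0.167, 0.986, 0.004], [-0.006, 0.003, -1.0]]
ft_force: [0.8, 0.8, 0.1]
grip_width: 0.0878
finger_force: 0.0
time_s: 8.48
eef_pos: [0.3873, -0.0166, 0.2059]
tcp_rot: [[-0.979, 0.203, 0.0], [0.203, 0.979, 0.0], [-0.0, 0.0, -1.0]]
ft_force: [0.0, 0.3, -0.1]
grip_width: 0.0878
finger_force: 0.0
[array([317., 287.]), array([319., 337.]), array([776., 150.])]
```

View pics/w2.png

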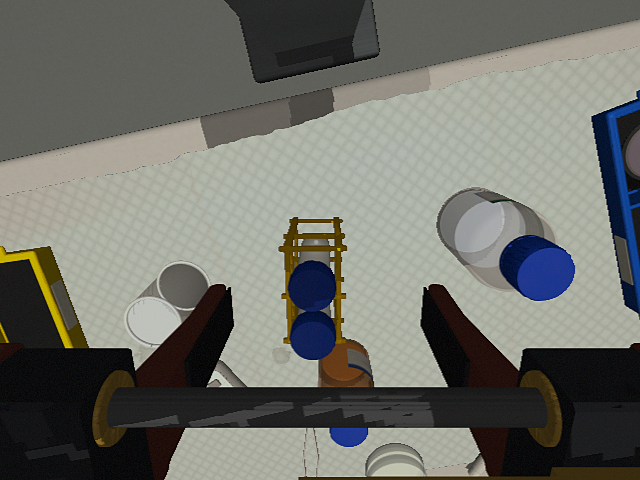

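The rack caps are at (312,286) and (313,335), with its line parallel to the image vertical, so the yaw suits. The beaker top is at (153,322).

```bash
python3 - <<'E'
from h import *
s=env.state(); a=wray(s,(312,286),.122);b=wray(s,(313,335),.122); c=(a+b)/2
print(a.round(4),b.round(4),c.round(4),np.degrees(np.arctan2(b[1]-a[1],b[0]-a[0])).round(1),"tool y ang",np.degrees(np.arctan2(s["tcp_rot"][1,1],s["tcp_rot"][0,1])).round(1),"units",((c-s["eef_pos"])/.04).round(2),"beaker",wray(s,(153,322),.078).round(4))
E
```

```text
[ 0.413  -0.0323  0.122 ] [ 0.4508 -0.0398  0.122 ] [ 0.4319 -0.0361  0.122 ] -11.2 tool y ang 78.4 units [ 1.11 -0.5  -2.1 ] beaker [ 0.4372 -0.1762  0.078 ]
```

```bash
python3 -m handwheel '[[-1,0.4,-0.17,0,0],[-1,0.4,-0.17,0,0],[-1,0.33,-0.15,0,0],[-1,0,0,-0.6,0],[-1,0,0,-0.8,0],[-1,0,0,-0.8,0],[-1,0,0,-0.7,0],[-1,0,0,-0.5,0],[-1,0,0,-0.35,0],[-1,0,0,0,0],[-1,0,0,0,0]]'
python3 -m handwheel '[[1,0,0,0,0],[1,0,0,0,0],[1,0,0,0,0],[1,0,0,0,0],[1,0,0,0,0],[1,0,0,0,0],[1,0,0,0,0],[1,0,0,0,0]]' 20
```

```text
time_s: 9.45
eef_pos: [0.4323, -0.0343, 0.0554]
tcp_rot: [[-0.98, 0.199, -0.002], [0.199, 0.98, 0.0], [0.002, -0.0, -1.0]]
ft_force: [0.5, -0.3, 0.8]
grip_width: 0.0875
finger_force: 0.0
time_s: 10.12
eef_pos: [0.433, -0.0355, 0.0562]
tcp_rot: [[-0.98, 0.201, 0.001], [0.201, 0.98, -0.0], [-0.001, 0.0, -1.0]]
ft_force: [-0.5, -0.9, 6.2]
grip_width: 0.0523
finger_force: 19.9
```

```bash
python3 -m handwheel '[[1,0,0,0.25,0],[1,0,0,0.7,0],[1,0,0,0.9,0],[1,0,0,0.9,0],[1,0,0,0.9,0],[1,0,0,0.45,0],[1,0.05,0.3,0,0.3],[1,0.1,0.6,0,0.4],[1,0.1,0.7,0,0.4],[1,0.1,0.7,0,0.4],[1,0.1,0.7,0,0.4],[1,0.1,0.7,0,0.4]]'
python3 -m handwheel '[[1,0.1,0.7,0,0.4],[1,0.1,0.7,0,0.4],[1,0.1,0.7,0,0.4],[1,0.1,0.7,0,0.4],[1,0.1,0.7,0,0.3],[1,0.1,0.7,0,0],[1,0.1,0.4,0,0],[1,0.1,0.09,0,0],[1,0.07,0,0,0],[1,0,0,0,0],[1,0,0,0,0]]'
python3 - <<'E'
from h import *
s=env.state(); im=env.camera("wrist"); cv2.imwrite("pics/w3.png",im)
print(np.degrees(np.arctan2(s["tcp_rot"][1,1],s["tcp_rot"][0,1])).round(1),[np.round(wproj(s,p)) for p in([.386,.283,.109],[.335,.321,.028],[.35,.23,.028])])
E
```

```text
time_s: 11.12
eef_pos: [0.4541, 0.1138, 0.2202]
tcp_rot: [[-1.0, -0.0, -0.001], [-0.0, 1.0, -0.0], [0.001, -0.0, -1.0]]
ft_force: [0.2, -1.2, -1.9]
grip_width: 0.0522
finger_force: 19.9
time_s: 12.03
eef_pos: [0.4892, 0.299, 0.2197]
tcp_rot: [[-0.987, -0.163, -0.001], [-0.163, 0.987, -0.001], [0.001, -0.001, -1.0]]
ft_force: [-0.0, -0.0, -2.0]
grip_width: 0.0523
finger_force: 19.9
99.4 [array([330.,  83.]), array([385.,  34.]), array([273.,  34.])]
```

View pics/w3.png

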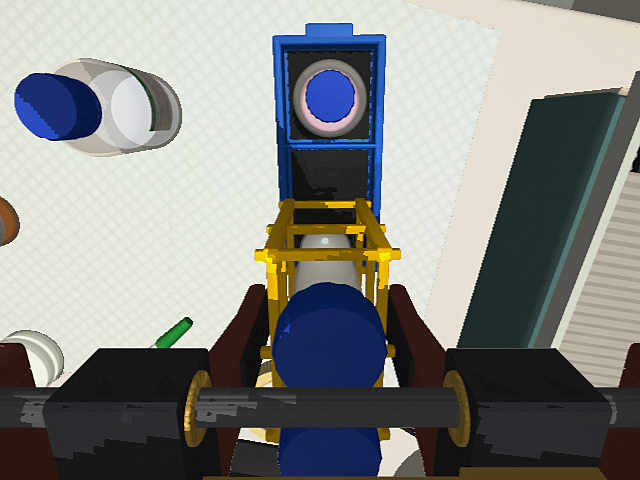

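Pink stands upright and centred in its bay (cap at (330,95)). The rack is held straight, in line with the tray.

```bash
python3 -m handwheel '[[1,-0.05,0.02,-0.4,0],[1,0,0,-0.7,0],[1,0,0,-0.8,0],[1,0,0,-0.7,0],[1,0,0,-0.4,0],[1,0,0,-0.2,0],[1,0,0,-0.2,0],[1,0,0,-0.2,0],[1,0,0,-0.15,0],[1,0,0,-0.1,0],[1,0,0,0,0],[1,0,0,0,0]]'
```

```text
time_s: 13.08
eef_pos: [0.4877, 0.3012, 0.0662]
tcp_rot: [[-0.986, -0.164, 0.0], [-0.164, 0.986, 0.0], [-0.0, 0.0, -1.0]]
ft_force: [-1.1, -1.3, -2.0]
grip_width: 0.0523
finger_force: 19.9
```

```bash
python3 -m handwheel '[[1,0,0,-0.04,0],[1,0,0,-0.03,0],[1,0,0,-0.03,0],[1,0,0,-0.02,0],[1,0,0,-0.02,0],[1,0,0,0,0],[1,0,0,0,0]]'
```

```text
time_s: 13.67
eef_pos: [0.4875, 0.3011, 0.0604]
tcp_rot: [[-0.986, -0.164, 0.0], [-0.164, 0.986, 0.0], [-0.0, 0.0, -1.0]]
ft_force: [-0.8, -0.6, -0.4]
grip_width: 0.0518
finger_force: 19.9
```

```bash
python3 -m handwheel '[[1,0,0,-0.015,0],[1,0,0,-0.015,0],[1,0,0,0,0],[1,0,0,0,0]]'
```

```text
time_s: 14.0
eef_pos: [0.4876, 0.3006, 0.0598]
tcp_rot: [[-0.986, -0.164, 0.0], [-0.164, 0.986, -0.001], [-0.0, -0.001, -1.0]]
ft_force: [-1.7, -3.2, 7.9]
grip_width: 0.0522
finger_force: 20.0
```

```bash
python3 -m handwheel '[[0.2,0,0,0,0],[-0.4,0,0,0,0],[-1,0,0,0,0],[-1,0,0,0,0],[-1,0,0,0,0],[-1,0,0,0,0],[-1,0,0,0.4,0],[-1,0,0,0.8,0],[-1,0,0,0.9,0],[-1,0,0,0.9,0],[-1,0,0,0.7,0],[-1,0,0,0.2,0]]'
python3 - <<'E'
from h import *
cv2.imwrite("pics/w4.png",env.camera("wrist"))
E
python3 -m handwheel '[[-1,0,-0.5,0,0],[-1,0.06,-0.8,0,-0.32],[-1,0.06,-0.8,0,-0.32],[-1,0.06,-0.8,0,-0.32],[-1,0.06,-0.8,0,-0.32],[-1,0.06,-0.8,0,-0.32],[-1,0.06,-0.8,0,-0.32],[-1,0.06,-0.8,0,-0.32],[-1,0.06,-0.8,0,-0.32],[-1,0.06,-0.8,0,0],[-1,0.06,-0.5,0,0],[-1,0,0,0,0]]'
python3 - <<'E'
from h import *
s=env.state(); im=env.camera("wrist"); cv2.imwrite("pics/w5.png",im)
print([np.round(wproj(s,p)) for p in([.554,-.031,.105],[.437,-.176,.078])])
E
```

```text
time_s: 15.0
eef_pos: [0.4895, 0.3024, 0.2199]
tcp_rot: [[-0.986, -0.164, 0.006], [-0.164, 0.986, 0.004], [-0.007, 0.003, -1.0]]
ft_force: [0.3, 0.4, 0.6]
grip_width: 0.0881
finger_force: 0.0
time_s: 16.05
eef_pos: [0.5109, -0.03, 0.2134]
tcp_rot: [[-0.998, 0.062, -0.002], [0.062, 0.998, -0.001], [0.002, -0.001, -1.0]]
ft_force: [0.1, -0.2, 0.4]
grip_width: 0.0883
finger_force: 0.0
[array([330., 291.]), array([127., 143.])]
```

View pics/w4.png

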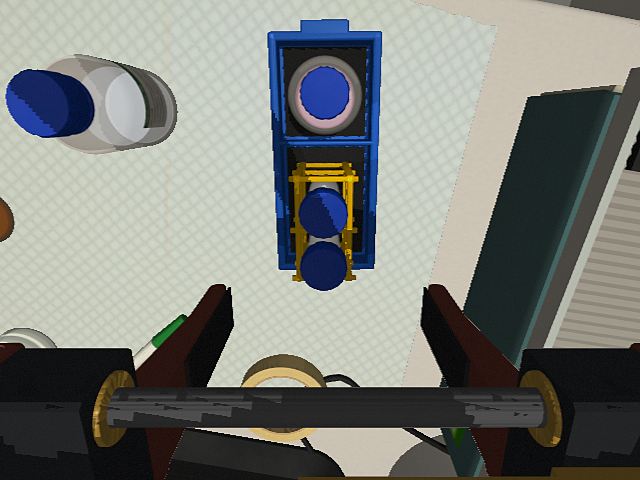

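View pics/w5.png

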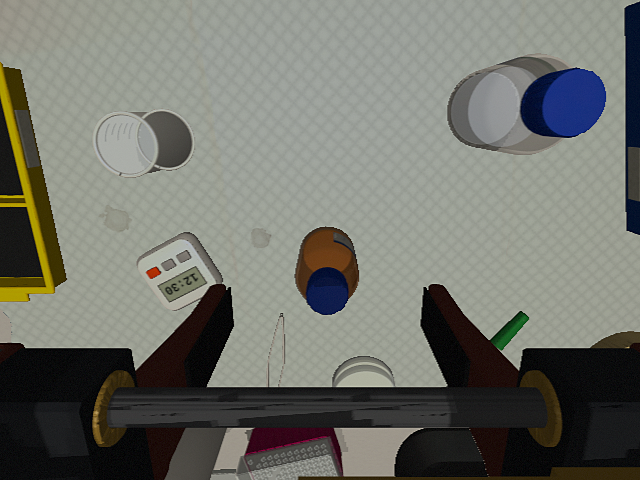

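Picture w4 shows the rack inside the long bay, in line with the tray, caps at (323,213) and (323,264). In w5 the amber cap is at (327,291), beaker top at (128,143), both within a few pixels of prediction.

```bash
python3 - <<'E'
from h import *
R=np.array([[-0.986,-0.164,0.006],[-0.164,0.986,0.004],[-0.007,0.003,-1.]])
t=dict(eef_pos=np.array([.4895,.3024,.2199]),tcp_rot=R)
a,b=wray(t,(323,213),.126),wray(t,(323,264),.126);k=np.array([.4444,.2928]);u=np.array([-.986,-.167]);v=np.array([.167,-.986])
for q in(a,b,(a+b)/2,wray(t,(325,92),.109)): d=q[:2]-k; print(q.round(4),"tray x",(d@v).round(4),"tray y",(d@u).round(4))
s=env.state(); q=wray(s,(327,291),.105); print(q.round(4),((q-s["eef_pos"])/.04).round(2))
E
```

```text
[0.4698 0.2959 0.126 ] tray x 0.0011 tray y -0.0256
[0.5064 0.3019 0.126 ] tray x 0.0014 tray y -0.0626
[0.4881 0.2989 0.126 ] tray x 0.0012 tray y -0.0441
[0.393  0.2847 0.109 ] tray x -0.0005 tray y 0.052
[ 0.5538 -0.0317  0.105 ] [ 1.08 -0.08 -2.71]
```

```bash
python3 -m handwheel '[[-1,0.4,-0.03,0,0],[-1,0.4,-0.03,0,0],[-1,0.27,0,0,0],[-1,0,0,-0.7,0],[-1,0,0,-0.8,0],[-1,0,0,-0.8,0],[-1,0,0,-0.8,0],[-1,0,0,-0.7,0],[-1,0,0,-0.45,0],[-1,0,0,-0.25,0],[-1,0,0,0,0],[-1,0,0,0,0]]'
python3 -m handwheel '[[1,0,0,0,0],[1,0,0,0,0],[1,0,0,0,0],[1,0,0,0,0],[1,0,0,0,0],[1,0,0,0,0],[1,0,0,0,0],[1,0,0,0,0]]' 20
```

```text
time_s: 17.1
eef_pos: [0.5541, -0.0287, 0.0348]
tcp_rot: [[-0.998, 0.058, -0.001], [0.058, 0.998, 0.0], [0.001, 0.0, -1.0]]
ft_force: [0.1, -0.0, 0.2]
grip_width: 0.0878
finger_force: 0.0
time_s: 17.77
eef_pos: [0.5547, -0.0296, 0.0357]
tcp_rot: [[-0.998, 0.059, 0.001], [0.059, 0.998, -0.0], [-0.001, -0.0, -1.0]]
ft_force: [-1.0, -1.9, 6.2]
grip_width: 0.0549
finger_force: 20.0
```

```bash
python3 -m handwheel '[[1,0,0,0.25,0],[1,0,0,0.7,0],[1,0,0,0.9,0],[1,0,0,0.9,0],[1,0,0,0.6,0],[1,0,0,0.15,0],[1,-0.05,-0.3,0,0],[1,-0.06,-0.6,0,0],[1,-0.06,-0.7,0,0],[1,-0.06,-0.7,0,0],[1,-0.06,-0.7,0,0],[1,-0.06,-0.7,0,0]]'
python3 -m handwheel '[[1,-0.06,-0.7,0,0],[1,-0.06,-0.7,0,0],[1,-0.06,-0.7,0,0],[1,-0.06,-0.7,0,0],[1,-0.06,-0.7,0,0],[1,-0.06,-0.5,0,0],[1,-0.04,-0.27,0,0],[1,0,0,0,0],[1,0,0,0,0]]'
python3 - <<'E'
from h import *
s=env.state(); im=env.camera("wrist"); cv2.imwrite("pics/w6.png",im)
k=np.array([.4666,-.3451]);u=np.array([.998,-.059]);v=np.array([.059,.998])
for a in(.102,0.018,-.102):
    for b in(-.044,.044): print(a,b,np.round(wproj(s,[*(k+a*u+b*v),.028])))
E
```

```text
time_s: 18.77
eef_pos: [0.5382, -0.1788, 0.1727]
tcp_rot: [[-0.998, 0.059, -0.004], [0.059, 0.998, 0.001], [0.004, 0.001, -1.0]]
ft_force: [0.2, 0.1, -2.0]
grip_width: 0.0551
finger_force: 20.0
time_s: 19.52
eef_pos: [0.5231, -0.3478, 0.1734]
tcp_rot: [[-0.998, 0.06, -0.002], [0.06, 0.998, 0.002], [0.002, 0.002, -1.0]]
ft_force: [0.2, 0.2, -2.0]
grip_width: 0.0545
finger_force: 20.0
0.102 -0.044 [275. 275.]
0.102 0.044 [378. 275.]
0.018 -0.044 [271. 177.]
0.018 0.044 [382. 177.]
-0.102 -0.044 [263.   5.]
-0.102 0.044 [389.   5.]
```

View pics/w6.png

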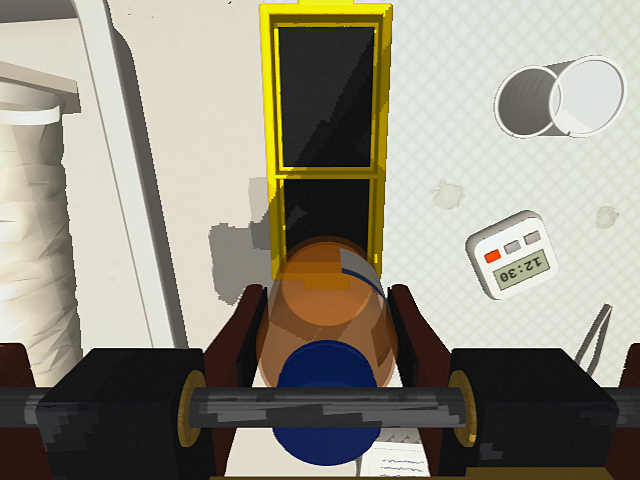

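The rim corners at (261,4) and (392,5) and the divider at row 173 match the predicted tray pose. Lower the bottle.

```bash
python3 -m handwheel '[[1,0.05,-0.02,-0.5,0],[1,0,0,-0.8,0],[1,0,0,-0.8,0],[1,0,0,-0.4,0],[1,0,0,-0.2,0],[1,0,0,-0.2,0],[1,0,0,-0.15,0],[1,0,0,-0.1,0],[1,0,0,-0.05,0],[1,0,0,-0.04,0],[1,0,0,0,0],[1,0,0,0,0]]'
```

```text
time_s: 20.57
eef_pos: [0.5266, -0.3492, 0.0461]
tcp_rot: [[-0.998, 0.059, 0.001], [0.059, 0.998, -0.001], [-0.001, -0.001, -1.0]]
ft_force: [0.3, 0.1, -1.6]
grip_width: 0.0549
finger_force: 20.0
```

```bash
python3 -m handwheel '[[1,0,0,-0.05,0],[1,0,0,-0.04,0],[1,0,0,-0.03,0],[1,0,0,-0.02,0],[1,0,0,-0.01,0],[1,0,0,0,0],[1,0,0,0,0]]'
```

```text
time_s: 21.15
eef_pos: [0.5262, -0.349, 0.0397]
tcp_rot: [[-0.998, 0.059, -0.0], [0.059, 0.998, 0.0], [0.0, 0.0, -1.0]]
ft_force: [-2.4, 0.9, 4.0]
grip_width: 0.0546
finger_force: 20.0
```

```bash
python3 -m handwheel '[[0.2,0,0,0,0],[-0.4,0,0,0,0],[-1,0,0,0,0],[-1,0,0,0,0],[-1,0,0,0,0],[-1,0,0,0,0],[-1,0,0,0.4,0],[-1,0,0,0.8,0],[-1,0,0,0.9,0],[-1,0,0,0.9,0],[-1,0,0,0.7,0],[-1,0,0,0.2,0]]'
python3 -m handwheel '[[-1,-0.3,0.4,0,0],[-1,-0.4,0.6,0,0],[-1,-0.5,0.7,0,0],[-1,-0.5,0.7,0,0],[-1,-0.5,0.7,0,0],[-1,-0.5,0.6,0,0],[-1,-0.5,0.4,0,0],[-1,-0.1,0.2,0,0],[-1,0,0,0,0],[-1,0,0,0,0]]'
python3 - <<'E'
from h import *
s=env.state(); im=env.camera("wrist"); cv2.imwrite("pics/w7.png",im)
print([np.round(wproj(s,p)) for p in([.437,-.176,.078],[.437,-.176,0],[.5255,-.3485,.109])])
E
```

```text
time_s: 22.15
eef_pos: [0.5284, -0.3504, 0.2007]
tcp_rot: [[-0.998, 0.059, 0.006], [0.059, 0.998, -0.004], [-0.007, -0.004, -1.0]]
ft_force: [1.4, -0.3, -0.2]
grip_width: 0.0877
finger_force: 0.0
time_s: 22.98
eef_pos: [0.3952, -0.1773, 0.1956]
tcp_rot: [[-0.998, 0.058, 0.001], [0.058, 0.998, -0.001], [-0.001, -0.001, -1.0]]
ft_force: [0.7, 0.6, 0.4]
grip_width: 0.0877
finger_force: 0.0
[array([333., 284.]), array([332., 251.]), array([120., 415.])]
```

View pics/w7.png

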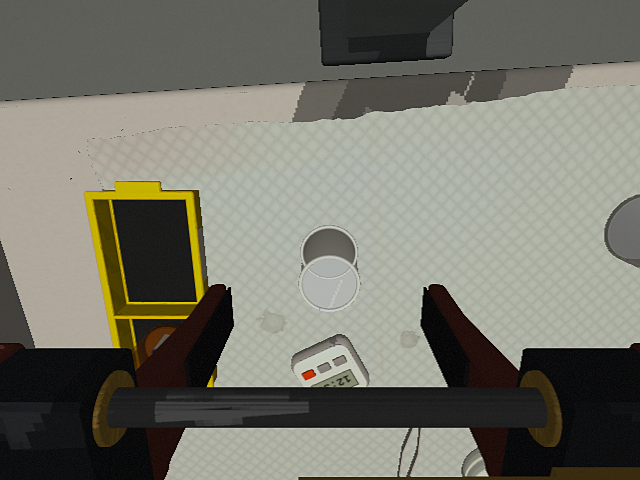

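The beaker top is at (330,284), within 3 px of prediction, and nearly centred between the fingers.

```bash
python3 -m handwheel '[[-1,0.4,-0.02,0,0],[-1,0.4,0,0,0],[-1,0.25,0,0,0],[-1,0,0,-0.6,0],[-1,0,0,-0.8,0],[-1,0,0,-0.8,0],[-1,0,0,-0.7,0],[-1,0,0,-0.6,0],[-1,0,0,-0.35,0],[-1,0,0,-0.17,0],[-1,0,0,0,0],[-1,0,0,0,0]]'
python3 -m handwheel '[[1,0,0,0,0],[1,0,0,0,0],[1,0,0,0,0],[1,0,0,0,0],[1,0,0,0,0],[1,0,0,0,0],[1,0,0,0,0],[1,0,0,0,0]]' 15
```

```text
time_s: 24.03
eef_pos: [0.4368, -0.1782, 0.0346]
tcp_rot: [[-0.998, 0.059, -0.0], [0.059, 0.998, 0.0], [0.0, 0.0, -1.0]]
ft_force: [0.1, -0.5, 0.3]
grip_width: 0.0879
finger_force: 0.0
time_s: 24.7
eef_pos: [0.4365, -0.1778, 0.035]
tcp_rot: [[-0.998, 0.059, 0.0], [0.059, 0.998, -0.0], [-0.0, -0.0, -1.0]]
ft_force: [-0.8, 0.6, 5.4]
grip_width: 0.0513
finger_force: 15.1
```

```bash
python3 -m handwheel '[[1,0,0,0.25,0],[1,0,0,0.6,0],[1,0,0,0.8,0],[1,0,0,0.6,0],[1,0,0,0.25,0],[1,0,-0.3,0,0],[1,-0.05,-0.6,0,0],[1,-0.05,-0.7,0,0],[1,-0.05,-0.7,0,0],[1,-0.05,-0.7,0,0],[1,-0.05,-0.6,0,0],[1,-0.05,-0.4,0,0]]'
python3 -m handwheel '[[1,0,-0.12,0,0],[1,0,0,0,0],[1,0,0,0,0]]'
python3 - <<'E'
from h import *
s=env.state(); cv2.imwrite("pics/w8.png",env.camera("wrist"))
cv2.imwrite("pics/side8.png",env.camera("side")[150:350,180:460].repeat(2,0).repeat(2,1))
E
```

```text
time_s: 25.7
eef_pos: [0.4232, -0.3403, 0.133]
tcp_rot: [[-0.998, 0.06, -0.001], [0.06, 0.998, 0.001], [0.001, 0.001, -1.0]]
ft_force: [-0.1, 0.1, -0.9]
grip_width: 0.0509
finger_force: 14.9
time_s: 25.95
eef_pos: [0.4235, -0.342, 0.1335]
tcp_rot: [[-0.998, 0.059, -0.002], [0.059, 0.998, 0.002], [0.002, 0.002, -1.0]]
ft_force: [0.1, 0.1, -1.5]
grip_width: 0.0512
finger_force: 14.9
```

View pics/w8.png

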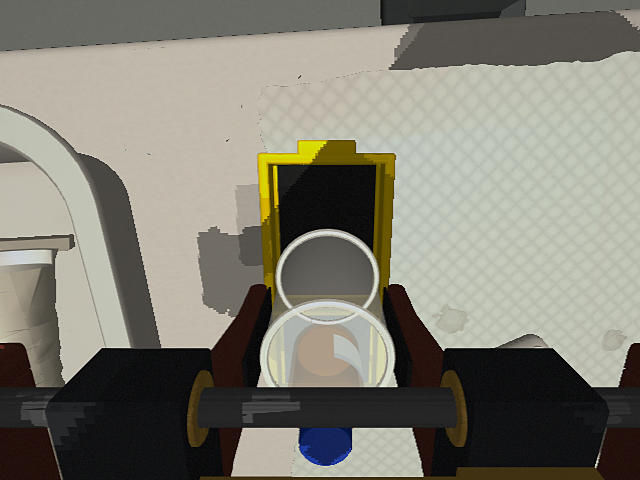

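View pics/side8.png

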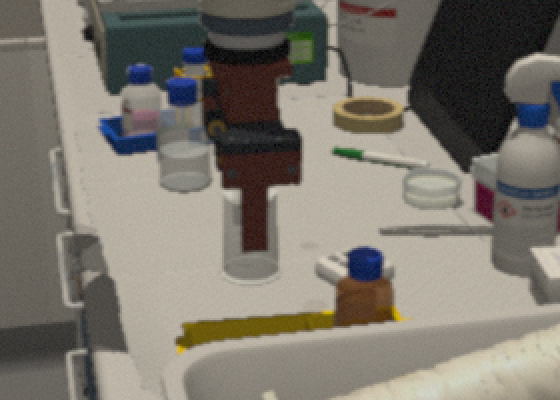

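The beaker is held upright and centred over the long bay, and the amber bottle stands in its small bay.

```bash
python3 -m handwheel '[[1,0.03,0,-0.5,0],[1,0,0,-0.7,0],[1,0,0,-0.4,0],[1,0,0,-0.2,0],[1,0,0,-0.15,0],[1,0,0,-0.1,0],[1,0,0,-0.08,0],[1,0,0,-0.05,0],[1,0,0,-0.04,0],[1,0,0,0,0],[1,0,0,0,0]]'
```

```text
time_s: 26.97
eef_pos: [0.4257, -0.3428, 0.0463]
tcp_rot: [[-0.998, 0.059, 0.0], [0.059, 0.998, -0.0], [-0.001, -0.0, -1.0]]
ft_force: [-0.3, 0.1, 0.4]
grip_width: 0.0514
finger_force: 14.9
```

```bash
python3 -m handwheel '[[1,0,0,-0.05,0],[1,0,0,-0.04,0],[1,0,0,-0.03,0],[1,0,0,-0.03,0],[1,0,0,0,0],[1,0,0,0,0]]'
```

```text
time_s: 27.47
eef_pos: [0.4254, -0.3425, 0.0398]
tcp_rot: [[-0.998, 0.059, -0.0], [0.059, 0.998, 0.0], [0.0, 0.0, -1.0]]
ft_force: [0.9, -0.5, -1.2]
grip_width: 0.0512
finger_force: 14.9
```

```bash
python3 -m handwheel '[[1,0,0,-0.015,0],[1,0,0,-0.015,0],[1,0,0,0,0],[1,0,0,0,0]]'
```

```text
time_s: 27.8
eef_pos: [0.4255, -0.3426, 0.039]
tcp_rot: [[-0.998, 0.059, 0.0], [0.059, 0.998, -0.0], [-0.0, -0.0, -1.0]]
ft_force: [-0.9, 1.0, 4.1]
grip_width: 0.0514
finger_force: 15.1
```

Contact. I'll release, retreat up and towards the middle, and look at the whole scene.

```bash
python3 -m handwheel '[[0.2,0,0,0,0],[-0.4,0,0,0,0],[-1,0,0,0,0],[-1,0,0,0,0],[-1,0,0,0,0],[-1,0,0,0,0],[-1,0,0,0.4,0],[-1,0,0,0.8,0],[-1,0,0,0.9,0],[-1,0,0,0.9,0],[-1,0,0,0.9,0],[-1,0,0,0.5,0]]'
python3 -m handwheel '[[-1,-0.1,0.5,0,0],[-1,-0.1,0.7,0,0],[-1,-0.1,0.7,0,0],[-1,-0.1,0.7,0,0],[-1,-0.1,0.7,0,0],[-1,-0.1,0.7,0,0],[-1,0,0,0,0],[-1,0,0,0,0]]'
python3 - <<'E'
from h import *
t=env.camera("top"); s=env.camera("side")
cv2.imwrite("pics/end.png",np.vstack([cv2.resize(t[195:335,130:500],(740,280),interpolation=cv2.INTER_CUBIC),cv2.resize(s[180:335,200:570],(740,310),interpolation=cv2.INTER_CUBIC)]))
E
```

```text
time_s: 28.8
eef_pos: [0.4266, -0.3435, 0.2187]
tcp_rot: [[-0.998, 0.059, 0.004], [0.059, 0.998, -0.003], [-0.004, -0.003, -1.0]]
ft_force: [0.9, -0.4, -0.4]
grip_width: 0.0879
finger_force: 0.0
time_s: 29.47
eef_pos: [0.4014, -0.1816, 0.2148]
tcp_rot: [[-0.998, 0.056, 0.0], [0.056, 0.998, -0.0], [-0.0, -0.0, -1.0]]
ft_force: [0.3, -0.3, -0.7]
grip_width: 0.0878
finger_force: 0.0
```

View pics/end.png

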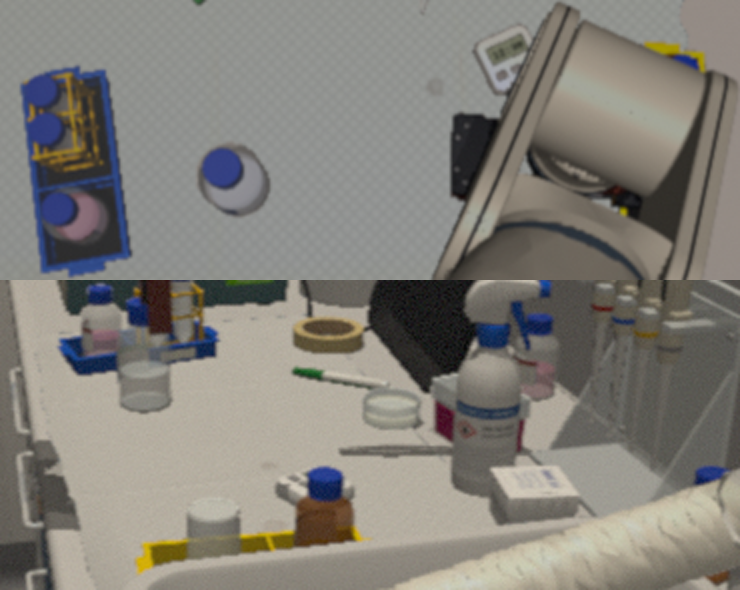

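The blue kit (pink bottle at (72,212), rack at (65,120) in the picture) and the yellow kit (beaker at (213,525), amber bottle at (325,510)) are all upright in their bays. The white bottle and timer haven't moved, and the robot is clear of everything.

```bash
python3 -c "
from cell import env
print(env.sign_off())"
```

```text
the job is handed in; nothing more can be done
None
```

Both kits are made up and handed in after about 30 s of robot time: pink bottle and rack in the blue tray, amber bottle and beaker in the yellow tray, all upright and released, with the white bottle and timer left where they were.

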